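One turn of the stoppering press

TASK

Seat the vial stoppers: push the press's hand wheel round by its upright handle, clockwise seen from above, through exactly one full turn, so that the handle comes back to the index finger where it started and goes no further. Only push the handle, gently, with the fingers and do not grip it; leave the cup, the pot and the tube rack where they stand, and finish with the robot clear of everything.

Things in the scene. Friction and masses are not known exactly. Their poses are not given: they have to be found in the camera images.
- press: White bench press fixed to the work surface, 170 x 210 mm on plan, that seats stoppers in 12 small vials. Origin: centre of its underside, straight below the wheel's axis; z up; the index finger is on its -x side. A white crossbeam on two columns, top at z = 122 mm (column nuts 128 mm), carries a level hand wheel whose screw lowers the pressing plate 6 mm a turn.
- wheel (a joint): Turn of the hand wheel (rad) about the vertical axis: 0 at the start, grows as it turns clockwise seen from above; a full turn is 6.283. Stops at -0.3 and 8.0. A stiff screw: about 3 to 4 N sideways at the handle turns it, and it stays where it is left without coasting.
- wheel_axis (a point): Point on the wheel's axis at z = 145 mm, the height of the top of the rim; does not turn. The wheel: a round steel rim of 14 mm bar, 80 mm radius to the bar's middle (z = 138 mm), three 12 mm spokes, a hub of 20 mm radius with its top at z = 150 mm, out of which the 16 mm thick screw stands up to z = 170 mm.
- grip_top (a point): Centre of the top face of the wheel's handle: a plain upright black cylinder, 24 mm diameter, that stands on the rim, 80 mm from the axis, over the end of one spoke, from the rim up to z = 186 mm (41 mm above the top of the rim). It goes round with the wheel and is a sleeve that can roll about its own upright pin.
- index (a point): Tip of the fixed steel index finger that sticks out from the crossbeam under the rim, 112 mm from the axis, top at z = 132 mm (below the top of the rim). It marks the direction from the axis in which the handle stands at the start and must stand again at the end.
- cup: Bystander: an empty open plastic cup, 90 mm across the rim, 115 mm high, loose; origin at the centre of its underside.
- pot: Bystander: a small closed sample pot, 46 mm diameter, 60 mm high, loose; origin at the centre of its underside.
- rack: Bystander: a black tube rack, 70 x 150 mm and 100 mm high with its stoppered tubes, loose; origin at the centre of its underside.

How it is judged:
On the way, in this order (a step that is already met when the one before it is completed fails the run):
1. the fingers push the wheel by its handle through the first half of the turn (value of joint wheel between 1 and 3.2 rad and contact force between the fingers and grip above 0.5 N), for 0.02 s.
2. the fingers push the wheel by its handle through the second half of the turn (value of joint wheel between 3.6 and 6.1 rad and contact force between the fingers and grip above 0.5 N), for 0.02 s.
At the end, for the whole second after the job is handed in: The wheel rests one full turn clockwise from its start, within 0.2 rad (11 degrees) either way, and the cup, the pot and the rack stand within 20 mm of where they were (value of joint wheel between 6.083 and 6.483 rad and velocity of joint wheel between -0.05 and 0.05 rad/s and distance of each of cup, pot, rack from where it was at the start of the episode below 0.02 m); the robot touches nothing.
It fails at once if the wheel is driven more than 0.4 rad past the full turn (value of joint wheel above 6.683 rad).
It fails at once if the handle is gripped or shoved hard (over 25 N between fingers and handle) (contact force between the fingers and grip above 25 N).
It fails at once if the cup, the pot or the rack is knocked or carried more than 30 mm (distance of any of cup, pot, rack from where it was at the start of the episode above 0.03 m).
It fails at once if the cup, the pot or the rack is tipped (angle between any of cup, pot, rack's own z axis and vertical above 0.4 rad).
It also fails if it takes over 69 s, if anything falls off the work surface, if the arm or the gripper's body presses on something with over 40 N, if the wrist force passes 120 N, or if a joint passes its speed limit or range.

ROBOT

A 6-joint arm with a two-finger parallel gripper is mounted at the origin on the work surface. World frame = base frame: x ahead of the robot, y to its left, z up, the work surface at z = 0. Lengths are in m, angles in rad, forces in N, time in s.
With the tool pointing down it reaches from about 0.25 to 0.775 m from the base axis. Payload 8.9 kg.
Tool frame: the origin (TCP) lies at the very end of the fingers, on their centre line; the grasp point (between the pads) lies 19 mm behind it (ctrl.hold_point_z is the z of the grasp point in the tool frame, in m); z points along the fingers, y is the direction in which the jaws open and shut (so a half turn about z gives the same grasp; the last joint's range is limited). The gripper opens to 85 mm and grips with 20 to 120 N. Pads are 22 mm wide; open, the fingers measure 114 mm over their backs; the gripper's body (76 mm by 85 mm) begins 54 mm behind the grasp point. The pads swing forward as they close: fully open they stand 13 mm farther back than shut.
Start: joints at [-1.282, 0.291, -0.153, 1.127, 0, 1.431], TCP at [0.218, -0.478, 0.231] pointing down, gripper open.
Joint ranges: [-2.52, 2.52], [-0.91, 1.74], [-1.3, 1.37], [-1.96, 2.02], [-1.52, 1.47], [-3.14, 3.14]. Speed limits (rad/s): [2.22, 2.22, 2.79, 3.14, 3.14, 3.14].

INTERFACE

Orientations are given as a unit quaternion [x, y, z, w].
In Python, from station import ctrl gives the robot as it stands.
- The arm moves only by the tool drive_tool, never from a script. Its argument "deltas" is a list of rows, each an object of numbers: "dx", "dy", "dz": the shift along the world's x, y, z in cm; "rx", "ry", "rz": the turn, a rotation vector about the world's x, y, z in degrees; "grip": the opening, from 0 (shut) to 1 (fully open). A call has 1 to 8 rows; each row shifts and turns the commanded pose from where the row before left it; what a row does not reach is not made up. A row lasts 1/8 s, in which the tool goes at most 62.5 mm and 10.7 degrees, less where a joint would pass 70% of its speed; a pose out of reach is approached as far as the arm can. A call is refused whole if a number of a shift passes 6.25 or a number of a turn 10.7, either way. A call with a gripper value outside its range is refused whole. The fingers move at their own pace and stop on an object; "newtons" is the grip in N (left out, the last holds). Time passes only in rows, so rows that do not move let the fingers close. It gives the time, the measured TCP pose, the force and the opening at its end, in the units of the state.
- ctrl.observe(): the state, without advancing time (a new reading comes with each control period).
- ctrl.read_camera(name): name is "scene" or "top" or "wrist"; returns a dict with "pixels" (420x560x3 uint8, blue, green, red), "depth" (420x560 float32, m along the optical axis (not along the pixel's ray), 0 where there is no reading), "fov_y" (degrees; the focal length in pixels is half the picture's height over the tangent of half this angle, whatever the lens; pixels are square), "cx", "cy" (the principal point, pixels), "xyz" and "attitude" of the camera in the world. Camera axes: x right, y up, looking along -z (the intrinsics and any distortion apply to the point x, -y, -z); pixel columns grow to the right and rows downward; lengths in m; the calibration is good to about 2 mm. A picture is of the moment at which its call begins.
- ctrl.close_job(): hands the job in, once; it reports no verdict.
Trained networks look in a picture, given as the dict that the camera call returned (one of the last four; its "shot" number tells which), for a name from the list of things; names that differ only in an ending like _2 or _b are one class to them, and where a whole thing is asked for, a point or a joint stands for the part that bears it (a point fixed in the world has none). Each returns a list of dicts, best first, with "p" (0 to 1); they miss things now and then, are a little off and sometimes report something else, mostly with a low value. They report only what shows in the picture. A call takes as long as a camera call.
- ctrl.recognise(target, picture): "at" ([x, y, z] in m, in world coordinates, good to about 4 mm: the middle of the surface that is visible of it).
- ctrl.cut_out(target, picture): "mask" (420x560 bool, what is visible of it).
The state is a dict: "t": time; "joint_positions": joint angles; "joint_vel": joint speeds; "joint_torque": joint torques, N m; "eef_pos": TCP position; "eef_rot": TCP orientation; "wrist_force": force on the tool from outside, world axes, zero at the start; "moment": the same for the moment, N m; "opening": finger opening in m.
Only numpy, scipy, OpenCV 4.12 (cv2) and the standard library are available. Lean on these libraries where they do the work, as an engineer would, in place of code of your own. Each camera call takes 0.05 s, during which the arm holds its last target.

## Working session

There is one attempt and no reset: what is moved stays moved. The work goes in short steps, Python scripts to look and compute and a tool call to move; the robot and the scene stay as the last step left them, time stands still between calls to the robot, and variables do not carry over. Pictures are saved under pics/ and viewed, and the job is handed in when it is done.

Besides the shell and the picture viewer there is one more tool, called after ">>>" in YAML: its name, and indented under it one key for each argument. drive_tool: Moves the arm, as the interface text tells. Its arguments: {"type":"object","properties":{"deltas":{"type":"array","items":{"type":"object","properties":{"dx":{"type":"number"},"dy":{"type":"number"},"dz":{"type":"number"},"rx":{"type":"number"},"ry":{"type":"number"},"rz":{"type":"number"},"grip":{"type":"number"}}}},"newtons":{"type":"number"}},"required":["deltas"]}

```bash
ls; mkdir -p pics; python3 - <<'E'
from station import ctrl
import cv2,numpy as np
print(ctrl.observe())
for n in ["scene","top"]:
    p=ctrl.read_camera(n); cv2.imwrite(f"pics/{n}0.png",p["pixels"])
    print(n,p["fov_y"],p["cx"],p["cy"],p["xyz"],p["attitude"],[k for k in p])
    for t in ["press","wheel","grip_top","wheel_axis","index","cup","pot","rack"]:
        try:
            print(t,[(np.round(r["at"],4),round(r["p"],2)) for r in ctrl.recognise(t,p)][:3])
        except Exception as e: print(t,e)
E
```

```text
pics
{'t': 0.0, 'joint_positions': array([-1.28228712e+00,  2.91270041e-01, -1.54119168e-01,  1.12667523e+00,
        1.00586803e-05,  1.43149455e+00]), 'joint_vel': array([-4.95825202e-04,  9.45129845e-05, -3.28642257e-04,  1.90396953e-03,
       -1.14374090e-03, -6.89411069e-04]), 'joint_torque': array([ 2.72426390e-03, -5.37143004e+01,  3.31371367e+01,  1.58564391e-02,
       -1.22352560e-05,  8.30885227e-06]), 'eef_pos': array([ 0.2176961 , -0.47727281,  0.23074028]), 'eef_rot': array([ 9.77209123e-01,  2.12277948e-01, -4.22438429e-05, -6.32668858e-04]), 'wrist_force': array([-0.03055623,  0.35420967,  0.78765129]), 'moment': array([ 0.00315954, -0.04753225, -0.02338804]), 'opening': 0.08582876269312961}
scene 47.40170801018884 279.52902335187287 203.1967925683007 [1.04196783 0.37767311 0.82870524] [0.15547814 0.29865962 0.82621232 0.451666  ] ['pixels', 'depth', 'fov_y', 'cx', 'cy', 'xyz', 'attitude', 'shot']
press [(array([0.5851, 0.0413, 0.0813]), 0.98)]
wheel [(array([0.5644, 0.0277, 0.1463]), 0.83), (array([0.5807, 0.039 , 0.0813]), 0.65)]
grip_top [(array([ 0.5416, -0.1572,
[... 286 characters left out ...]
 0.88)]
rack [(array([ 0.5443, -0.156 ,  0.0454]), 0.8)]
top 57.68932904940953 276.82660581378957 209.10579982673343 [0.44168893 0.03470792 0.81640789] [ 0.07503081 -0.07090471 -0.68402821  0.72211378] ['pixels', 'depth', 'fov_y', 'cx', 'cy', 'xyz', 'attitude', 'shot']
press [(array([0.5429, 0.0184, 0.1208]), 0.67)]
wheel [(array([0.5587, 0.0252, 0.1479]), 0.63)]
grip_top [(array([0.4792, 0.0392, 0.1819]), 0.64), (array([0.5601, 0.023 , 0.1472]), 0.31)]
wheel_axis [(array([0.5505, 0.0218, 0.122 ]), 0.92)]
index [(array([0.5479, 0.0214, 0.1256]), 0.61)]
cup [(array([0.6011, 0.2278, 0.0566]), 0.65)]
pot [(array([0.7021, 0.0137, 0.0568]), 0.72)]
rack [(array([ 0.515 , -0.1563,  0.0474]), 0.88)]
```

View pics/scene0.png

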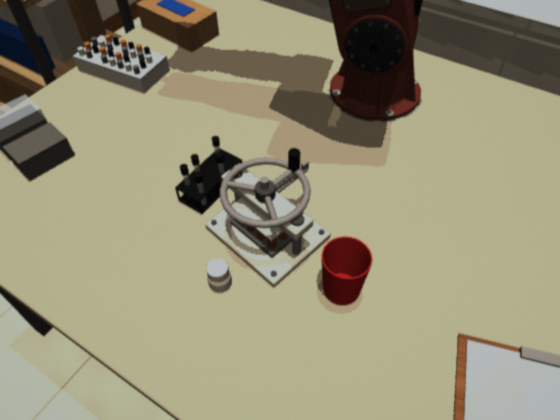

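View pics/top0.png

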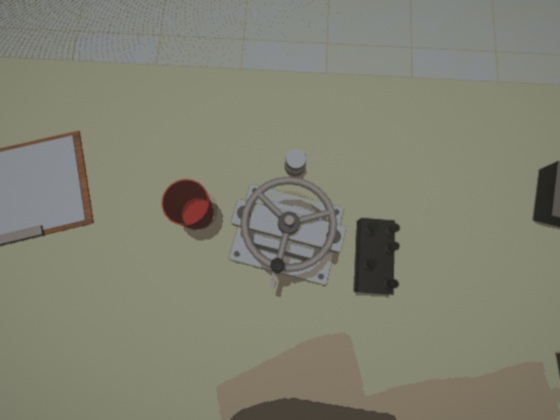

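```bash
cat > h.py <<'E'
from station import ctrl
import cv2,numpy as np
from scipy.spatial.transform import Rotation as R
def cloud(p):
    h,w=p["depth"].shape; f=h/2/np.tan(np.radians(p["fov_y"]/2))
    u,v=np.meshgrid(np.arange(w),np.arange(h)); d=p["depth"]
    c=np.stack([(u-p["cx"])/f*d,-(v-p["cy"])/f*d,-d],-1)
    return c@R.from_quat(p["attitude"]).as_matrix().T+np.array(p["xyz"]), d>0
E
python3 - <<'E'
from h import *
for n in ["top","scene"]:
    p=ctrl.read_camera(n); X,ok=cloud(p)
    np.savez(f"{n}.npz",X=X,ok=ok,px=p["pixels"])
    z=X[...,2]
    near=ok&(np.hypot(X[...,0]-.559,X[...,1]-.025)<.13)
    g=near&(z>.178)&(z<.2); print(n,"z>178",g.sum(),np.round(X[g].mean(0),4) if g.any() else 0, X[g].min(0) if g.any() else 0,X[g].max(0) if g.any() else 0)
    s=near&(z>.16)&(z<.176); print("z160-176",np.round(X[s][::8],3)[:25])
    r=near&(z>.141)&(z<.149)
    P=X[r]; 
    c=np.array([.559,.025])
    from scipy.optimize import least_squares
    rr=np.hypot(*(P[:,:2]-c).T); P=P[(rr>.065)]
    q=least_squares(lambda a:np.hypot(P[:,0]-a[0],P[:,1]-a[1])-.08,c,loss="soft_l1",f_scale=.004).x
    print("axis fit",q,len(P))
    for t in ["cup","pot","rack"]:
        m=ctrl.cut_out(t,p)
        if m:
            M=m[0]["mask"]&ok; print(t,np.round(np.percentile(X[M],[2,50,98],axis=0),3).tolist())
E
```

```text
top z>178 163 [0.4803 0.0374 0.1866] [0.46906762 0.0266988  0.17973351] [0.49180059 0.04831451 0.18984279]
z160-176 [[0.566 0.024 0.17 ]
 [0.564 0.019 0.17 ]
 [0.562 0.019 0.172]
 [0.561 0.019 0.171]
 [0.559 0.022 0.171]
 [0.557 0.025 0.171]
 [0.556 0.029 0.163]
 [0.555 0.015 0.172]
 [0.554 0.015 0.169]
 [0.551 0.023 0.163]]
axis fit [0.55798691 0.02138608] 1959
cup [[0.552, 0.176, 0.003], [0.602, 0.231, 0.059], [0.634, 0.259, 0.117]]
pot [[0.687, -0.009, 0.008], [0.701, 0.011, 0.06], [0.726, 0.031, 0.063]]
rack [[0.552, 0.176, 0.002], [0.602, 0.23, 0.058], [0.634, 0.259, 0.117]]
scene z>178 111 [0.4853 0.0392 0.1843] [0.47137972 0.02637114 0.17844957] [0.49558954 0.05042376 0.18776332]
z160-176 [[0.492 0.031 0.176]
 [0.493 0.04  0.176]
 [0.493 0.041 0.174]
 [0.492 0.031 0.165]
 [0.489 0.047 0.171]
 [0.493 0.04  0.168]
 [0.494 0.034 0.162]
 [0.489 0.049 0.166]
 [0.49  0.046 0.163]
 [0.555 0.018 0.169]
 [0.555 0.022 0.168]
 [0.559 0.024 0.171]
 [0.561 0.024 0.17 ]
 [0.564 0.023 0.169]
 [0.566 0.025 0.17 ]
 [0.568 0.024 0.169]
 [0.568 0.024 0.165]
 [0.568 0.026 0.164]]
axis fit [0.56230357 0.02268208] 1269
cup [[0.554, 0.177, 0.003], [0.58, 0.217, 0.072], [0.638, 0.259, 0.115]]
rack [[0.452, -0.201, -0.0], [0.544, -0.155, 0.047], [0.596, -0.126, 0.101]]
```

The pictures show the handle at scene pixel (294,157) and top pixel (277,265). It stands over the index finger on the wheel's -x side. The axis is about (0.560, 0.022) and the handle about (0.481, 0.038). The cup, pot and rack all sit below rim height. I'll close the fingers and move behind the handle, pre-turning the wrist so one sweep covers the whole turn.

>>> drive_tool:
  deltas:
    - {"dz": 1, "rz": 10.5, "grip": 0}
    - {"dz": 1, "dx": 0.8, "dy": 1.5, "rz": 10.5, "grip": 0}
    - {"dx": 0.8, "dy": 1.5, "rz": 10.5, "grip": 0}
    - {"dx": 0.8, "dy": 1.5, "rz": 10.5, "grip": 0}
    - {"dx": 0.8, "dy": 1.5, "rz": 10.5, "grip": 0}
    - {"dx": 0.8, "dy": 1.5, "rz": 10.5, "grip": 0}
    - {"dx": 0.8, "dy": 1.5, "rz": 10.5, "grip": 0}
    - {"dx": 0.8, "dy": 1.5, "rz": 10.5, "grip": 0}

```text
schema error: expected keys dx, dy, dz, rx, ry, rz, grip
```

>>> drive_tool:
  deltas:
    - {"dx": 0.8, "dy": 1.5, "rz": 10.5, "grip": 0}
    - {"dx": 0.8, "dy": 1.5, "rz": 10.5, "grip": 0}
    - {"dx": 0.8, "dy": 1.5, "rz": 10.5, "grip": 0}
    - {"dx": 0.8, "dy": 1.5, "rz": 10.5, "grip": 0}
    - {"dx": 0.8, "dy": 1.5, "rz": 10.5, "grip": 0}
    - {"dx": 0.8, "dy": 1.5, "rz": 10.5, "grip": 0}
    - {"dx": 0.8, "dy": 1.5, "rz": 10.5, "grip": 0}
    - {"dx": 0.8, "dy": 1.5, "rz": 10.5, "grip": 0}

```text
schema error: expected keys dx, dy, dz, rx, ry, rz, grip
```

```bash
cat > st.py <<'E'
from h import *
def st():
    s=ctrl.observe(); m=R.from_quat(s["eef_rot"]).as_matrix()
    print("t",round(s["t"],2),"pos",np.round(s["eef_pos"],4),"psi",round(np.degrees(np.arctan2(m[1,0],m[0,0])),1),"zdown",np.round(m[:,2],3),"q1,q6 deg",np.round(np.degrees(s["joint_positions"][[0,5]]),1),"F",np.round(s["wrist_force"],1),"op",round(s["opening"],4))
E
python3 -c "
from st import *
st()"
```

```text
t 1.3 pos [ 0.2178 -0.4777  0.2313] psi 24.5 zdown [-0.  0. -1.] q1,q6 deg [-73.5  82. ] F [-0.2  0.   0.8] op 0.0851
```

All keys are needed in every row.

>>> drive_tool:
  deltas:
    - {"dx": 0, "dy": 0, "dz": 1, "rx": 0, "ry": 0, "rz": 10.5, "grip": 0}
    - {"dx": 0.8, "dy": 1.5, "dz": 1, "rx": 0, "ry": 0, "rz": 10.5, "grip": 0}
    - {"dx": 0.8, "dy": 1.5, "dz": 0, "rx": 0, "ry": 0, "rz": 10.5, "grip": 0}
    - {"dx": 0.8, "dy": 1.5, "dz": 0, "rx": 0, "ry": 0, "rz": 10.5, "grip": 0}
    - {"dx": 0.8, "dy": 1.5, "dz": 0, "rx": 0, "ry": 0, "rz": 10.5, "grip": 0}
    - {"dx": 0.8, "dy": 1.5, "dz": 0, "rx": 0, "ry": 0, "rz": 10.5, "grip": 0}
    - {"dx": 0.8, "dy": 1.5, "dz": 0, "rx": 0, "ry": 0, "rz": 10.5, "grip": 0}
    - {"dx": 0.8, "dy": 1.5, "dz": 0, "rx": 0, "ry": 0, "rz": 10.5, "grip": 0}

```text
t: 2.3
eef_pos: [0.274, -0.3722, 0.2513]
eef_rot: [0.582, 0.813, -0.0, 0.0]
wrist_force: [-0.8, -0.3, 0.3]
opening: -0.0001
```

>>> drive_tool:
  deltas:
    - {"dx": 0.8, "dy": 1.5, "dz": 0, "rx": 0, "ry": 0, "rz": 10.5, "grip": 0}
    - {"dx": 0.8, "dy": 1.5, "dz": 0, "rx": 0, "ry": 0, "rz": 10.5, "grip": 0}
    - {"dx": 0.8, "dy": 1.5, "dz": 0, "rx": 0, "ry": 0, "rz": 10.5, "grip": 0}
    - {"dx": 0.8, "dy": 1.5, "dz": 0, "rx": 0, "ry": 0, "rz": 10.5, "grip": 0}
    - {"dx": 0.8, "dy": 1.5, "dz": 0, "rx": 0, "ry": 0, "rz": 10.5, "grip": 0}
    - {"dx": 0.8, "dy": 1.5, "dz": 0, "rx": 0, "ry": 0, "rz": 10.5, "grip": 0}
    - {"dx": 0.8, "dy": 1.5, "dz": 0, "rx": 0, "ry": 0, "rz": 10.5, "grip": 0}
    - {"dx": 0.8, "dy": 1.5, "dz": 0, "rx": 0, "ry": 0, "rz": 10.5, "grip": 0}

```text
t: 3.3
eef_pos: [0.3381, -0.2522, 0.2514]
eef_rot: [-0.112, 0.994, -0.0, 0.0]
wrist_force: [-0.1, -0.6, 0.6]
opening: -0.0001
```

```bash
python3 -c "
from st import *
st()"
```

```text
t 3.3 pos [ 0.3381 -0.2522  0.2514] psi -167.1 zdown [ 0. -0. -1.] q1,q6 deg [-46.7 -59.5] F [-0.1 -0.6  0.6] op -0.0001
```

>>> drive_tool:
  deltas:
    - {"dx": 0.9, "dy": 1.6, "dz": 0, "rx": 0, "ry": 0, "rz": 10.5, "grip": 0}
    - {"dx": 0.9, "dy": 1.6, "dz": 0, "rx": 0, "ry": 0, "rz": 10.5, "grip": 0}
    - {"dx": 0.9, "dy": 1.6, "dz": 0, "rx": 0, "ry": 0, "rz": 10.5, "grip": 0}
    - {"dx": 0.9, "dy": 1.6, "dz": 0, "rx": 0, "ry": 0, "rz": 10.5, "grip": 0}
    - {"dx": 0.9, "dy": 1.6, "dz": 0, "rx": 0, "ry": 0, "rz": 10.5, "grip": 0}
    - {"dx": 0.9, "dy": 1.6, "dz": 0, "rx": 0, "ry": 0, "rz": 10.5, "grip": 0}
    - {"dx": 0.9, "dy": 1.6, "dz": 0, "rx": 0, "ry": 0, "rz": 10.5, "grip": 0}
    - {"dx": 0.9, "dy": 1.6, "dz": 0, "rx": 0, "ry": 0, "rz": 10.5, "grip": 0}

```text
t: 4.3
eef_pos: [0.4101, -0.1241, 0.2514]
eef_rot: [0.748, -0.664, 0.0, -0.0]
wrist_force: [0.4, -0.5, 0.4]
opening: 0.0002
```

>>> drive_tool:
  deltas:
    - {"dx": 0.9, "dy": 1.6, "dz": 0, "rx": 0, "ry": 0, "rz": 10.5, "grip": 0}
    - {"dx": 0.9, "dy": 1.6, "dz": 0, "rx": 0, "ry": 0, "rz": 10.5, "grip": 0}
    - {"dx": 0.9, "dy": 1.6, "dz": 0, "rx": 0, "ry": 0, "rz": 10.5, "grip": 0}
    - {"dx": 0.9, "dy": 1.6, "dz": 0, "rx": 0, "ry": 0, "rz": 10.5, "grip": 0}
    - {"dx": 0.9, "dy": 1.6, "dz": 0, "rx": 0, "ry": 0, "rz": 10.5, "grip": 0}
    - {"dx": 0.9, "dy": 1.6, "dz": 0, "rx": 0, "ry": 0, "rz": 10.5, "grip": 0}
    - {"dx": 0.7, "dy": 1.0, "dz": 0, "rx": 0, "ry": 0, "rz": 8, "grip": 0}
    - {"dx": 0, "dy": 0, "dz": 0, "rx": 0, "ry": 0, "rz": 0, "grip": 0}

```text
t: 5.3
eef_pos: [0.471, -0.0183, 0.2513]
eef_rot: [0.994, -0.109, 0.0, -0.0]
wrist_force: [-0.4, -0.1, -0.1]
opening: 0.0003
```

```bash
python3 -c "
from st import *
st()
for n in ['top','wrist','scene']:
    p=ctrl.read_camera(n); cv2.imwrite(f'pics/{n}1.png',p['pixels'])
p=cv2.hconcat([cv2.resize(cv2.imread(f'pics/{n}1.png'),(400,300)) for n in ['wrist','scene']]); cv2.imwrite('pics/c1.png',p)
"
```

```text
t 5.3 pos [ 0.471  -0.0183  0.2513] psi -12.5 zdown [ 0.  0. -1.] q1,q6 deg [ -11.1 -178.6] F [-0.4 -0.1 -0.1] op 0.0003
```

View pics/c1.png

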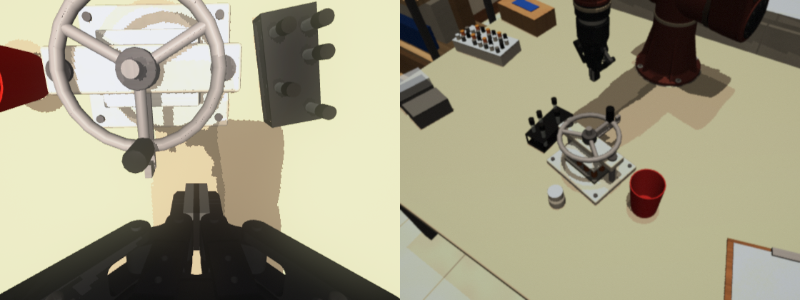

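The wrist view (left half) shows the shut fingers at about (195,200) behind the handle at (140,155), and the space below is free. Descending to handle height there.

>>> drive_tool:
  deltas:
    - {"dx": 0, "dy": 0, "dz": -3, "rx": 0, "ry": 0, "rz": 0, "grip": 0}
    - {"dx": 0, "dy": 0, "dz": -3, "rx": 0, "ry": 0, "rz": 0, "grip": 0}
    - {"dx": 0, "dy": 0, "dz": -2, "rx": 0, "ry": 0, "rz": 0, "grip": 0}
    - {"dx": 0, "dy": 0, "dz": -1.3, "rx": 0, "ry": 0, "rz": 0, "grip": 0}
    - {"dx": 0, "dy": 0, "dz": 0, "rx": 0, "ry": 0, "rz": 0, "grip": 0}

```text
t: 6.08
eef_pos: [0.4703, -0.0189, 0.1579]
eef_rot: [0.994, -0.109, -0.001, -0.0]
wrist_force: [-0.4, 0.6, -0.2]
opening: 0.0002
```

```bash
python3 - <<'E'
from st import *
st()
p=ctrl.read_camera('wrist'); cv2.imwrite('pics/w2.png',p['pixels'])
p=ctrl.read_camera('top'); cv2.imwrite('pics/t2.png',cv2.resize(p['pixels'][120:330,150:430],None,fx=2.5,fy=2.5))
p=cv2.hconcat([cv2.resize(cv2.imread('pics/w2.png'),(400,300)),cv2.resize(cv2.imread('pics/t2.png'),(400,300))]);cv2.imwrite('pics/c2.png',p)
E
```

```text
t 6.08 pos [ 0.4703 -0.0189  0.1579] psi -12.6 zdown [-0.001  0.    -1.   ] q1,q6 deg [ -11.2 -178.6] F [-0.4  0.6 -0.2] op 0.0002
```

View pics/c2.png

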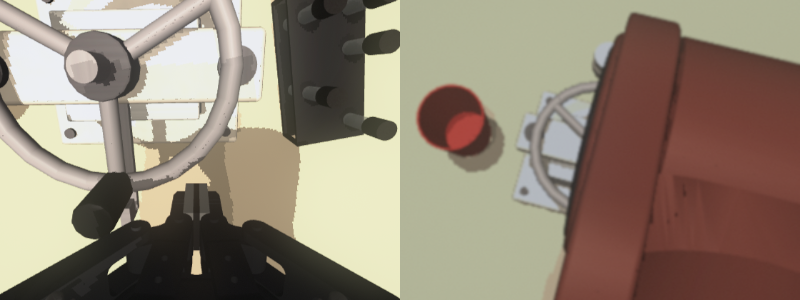

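```bash
cat > plan.py <<'E'
from st import *
A=np.array([.560,.022]); R0=.0803; T0=168.5; h=.0145
def F(prog): # deg travelled by handle
    th=np.radians(T0-prog); psi=-12.5-prog*350/360
    n=np.array([np.cos(np.radians(psi+90)),np.sin(np.radians(psi+90))])
    H=A+R0*np.array([np.cos(th),np.sin(th)])
    return H-(.012+h)*n, psi
def plan(progs,cmd):
    c=np.array(cmd[:2]);ps=cmd[2]
    for q in progs:
        f,psi=F(q); d=np.round((f-c)*100/.05)*.05; r=np.round((psi-ps)*2)/2
        c=c+d/100; ps+=r
        print(q,"dx %.2f dy %.2f rz %.1f"%(d[0],d[1],r))
    print("cmd end",np.round(c,4).tolist(),ps)
E
python3 -c "
from plan import *
plan([-15,-7],(.471,-.0183,-12.5))
plan([0,5,10,15,20,25],(*F(-7)[0],F(-7)[1]))
"
```

```text
-15 dx 1.00 dy 0.90 rz 14.5
-7 dx -0.35 dy 1.10 rz -7.5
cmd end [0.4775, 0.0017] -5.5
0 dx -0.15 dy 1.00 rz -7.0
5 dx -0.05 dy 0.75 rz -4.5
10 dx -0.00 dy 0.75 rz -5.0
15 dx 0.10 dy 0.75 rz -5.0
20 dx 0.10 dy 0.70 rz -5.0
25 dx 0.25 dy 0.70 rz -4.5
cmd end [0.4798, 0.0484] -36.69444444444444
```

>>> drive_tool:
  deltas:
    - {"dx": 0.1, "dy": 0.75, "dz": 0, "rx": 0, "ry": 0, "rz": 0, "grip": 0}
    - {"dx": 0.1, "dy": 0.75, "dz": 0, "rx": 0, "ry": 0, "rz": 0, "grip": 0}
    - {"dx": 0.1, "dy": 0.75, "dz": 0, "rx": 0, "ry": 0, "rz": 0, "grip": 0}
    - {"dx": 0.1, "dy": 0.8, "dz": 0, "rx": 0, "ry": 0, "rz": 0, "grip": 0}
    - {"dx": 0, "dy": 0.7, "dz": 0, "rx": 0, "ry": 0, "rz": -5, "grip": 0}
    - {"dx": 0, "dy": 0.75, "dz": 0, "rx": 0, "ry": 0, "rz": -5, "grip": 0}

```text
t: 6.92
eef_pos: [0.4748, 0.0265, 0.1584]
eef_rot: [0.981, -0.196, 0.0, 0.001]
wrist_force: [-0.9, -3.0, 1.6]
opening: -0.0002
```

```bash
cat > look.py <<'E'
from plan import *
import sys
def look(tag,show=True):
    st(); out=[]
    for n in ['wrist','scene']:
        p=ctrl.read_camera(n); X,ok=cloud(p); z=X[...,2]
        px=p['pixels'].astype(int)
        rr=np.hypot(X[...,0]-A[0],X[...,1]-A[1])
        s=ctrl.observe(); 
        g=ok&(z>.181)&(z<.191)&(rr<.1)&(rr>.06)&(np.hypot(X[...,0]-s["eef_pos"][0],X[...,1]-s["eef_pos"][1])>.012)
        if g.sum()>5:
            m=X[g].mean(0); print(n,g.sum(),np.round(m,4),"ang",round(np.degrees(np.arctan2(m[1]-A[1],m[0]-A[0])),1))
        out.append(cv2.resize(p['pixels'] if n=='wrist' else p['pixels'][90:300,140:420],(400,300)))
    cv2.imwrite(f'pics/{tag}.png',cv2.hconcat(out))
look(sys.argv[1])
E
python3 look.py c3
```

```text
t 6.92 pos [0.4748 0.0265 0.1584] psi -22.7 zdown [-0.    -0.001 -1.   ] q1,q6 deg [  -5.6 -162.9] F [-0.9 -3.   1.6] op -0.0002
wrist 2377 [0.4881 0.0407 0.1853] ang 165.4
scene 125 [0.488  0.049  0.1851] ang 159.4
```

View pics/c3.png

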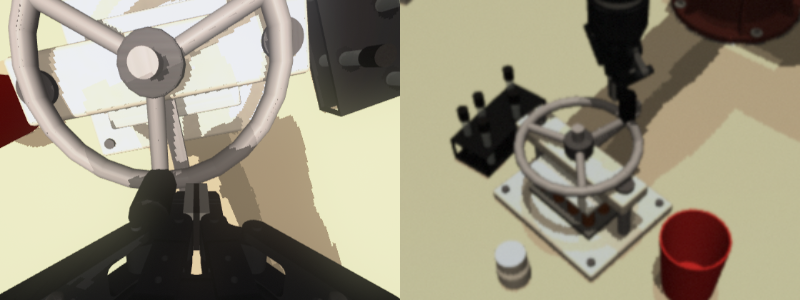

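```bash
python3 -c "
from plan import *
plan(list(range(15,175,5)),(.475,.0267,-22.5))
"
```

```text
15 dx 0.10 dy 0.75 rz -4.5
20 dx 0.15 dy 0.75 rz -5.0
25 dx 0.20 dy 0.70 rz -5.0
30 dx 0.25 dy 0.65 rz -4.5
35 dx 0.35 dy 0.70 rz -5.0
40 dx 0.40 dy 0.60 rz -5.0
45 dx 0.40 dy 0.60 rz -5.0
50 dx 0.50 dy 0.55 rz -4.5
55 dx 0.55 dy 0.50 rz -5.0
60 dx 0.55 dy 0.45 rz -5.0
65 dx 0.60 dy 0.45 rz -4.5
70 dx 0.65 dy 0.35 rz -5.0
75 dx 0.65 dy 0.30 rz -5.0
80 dx 0.70 dy 0.20 rz -5.0
85 dx 0.70 dy 0.20 rz -4.5
90 dx 0.75 dy 0.10 rz -5.0
95 dx 0.70 dy 0.05 rz -5.0
100 dx 0.75 dy -0.00 rz -4.5
105 dx 0.70 dy -0.10 rz -5.0
110 dx 0.75 dy -0.10 rz -5.0
115 dx 0.70 dy -0.20 rz -5.0
120 dx 0.65 dy -0.30 rz -4.5
125 dx 0.65 dy -0.30 rz -5.0
130 dx 0.65 dy -0.35 rz -5.0
135 dx 0.60 dy -0.45 rz -5.0
140 dx 0.55 dy -0.50 rz -4.5
145 dx 0.50 dy -0.50 rz -5.0
150 dx 0.45 dy -0.55 rz -5.0
155 dx 0.40 dy -0.60 rz -4.5
160 dx 0.35 dy -0.65 rz -5.0
165 dx 0.30 dy -0.65 rz -5.0
170 dx 0.20 dy -0.70 rz -5.0
cmd end [0.639, 0.0462] -178.0
```

>>> drive_tool:
  deltas:
    - {"dx": 0.1, "dy": 0.75, "dz": 0, "rx": 0, "ry": 0, "rz": -4.5, "grip": 0}
    - {"dx": 0.15, "dy": 0.75, "dz": 0, "rx": 0, "ry": 0, "rz": -5, "grip": 0}
    - {"dx": 0.2, "dy": 0.7, "dz": 0, "rx": 0, "ry": 0, "rz": -5, "grip": 0}
    - {"dx": 0.25, "dy": 0.65, "dz": 0, "rx": 0, "ry": 0, "rz": -4.5, "grip": 0}
    - {"dx": 0.35, "dy": 0.7, "dz": 0, "rx": 0, "ry": 0, "rz": -5, "grip": 0}
    - {"dx": 0.4, "dy": 0.6, "dz": 0, "rx": 0, "ry": 0, "rz": -5, "grip": 0}
    - {"dx": 0.4, "dy": 0.6, "dz": 0, "rx": 0, "ry": 0, "rz": -5, "grip": 0}
    - {"dx": 0.5, "dy": 0.55, "dz": 0, "rx": 0, "ry": 0, "rz": -4.5, "grip": 0}

```text
t: 8.02
eef_pos: [0.4978, 0.0794, 0.1582]
eef_rot: [0.862, -0.508, -0.0, 0.0]
wrist_force: [-2.1, -2.3, 2.8]
opening: -0.0003
```

```bash
python3 look.py c4
```

```text
t 8.03 pos [0.4978 0.0794 0.1582] psi -61.0 zdown [-0.001 -0.    -1.   ] q1,q6 deg [   0.8 -118.2] F [-2.1 -2.3  2.8] op -0.0003
wrist 2586 [0.5174 0.0812 0.1853] ang 125.7
scene 121 [0.5235 0.0924 0.185 ] ang 117.5
```

View pics/c4.png

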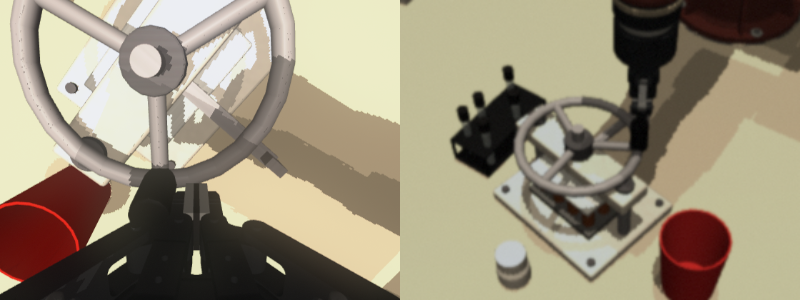

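The handle turns with the fingers, staying at wrist pixel (150,200), at about 3 N. Continuing.

>>> drive_tool:
  deltas:
    - {"dx": 0.55, "dy": 0.5, "dz": 0, "rx": 0, "ry": 0, "rz": -5, "grip": 0}
    - {"dx": 0.55, "dy": 0.45, "dz": 0, "rx": 0, "ry": 0, "rz": -5, "grip": 0}
    - {"dx": 0.6, "dy": 0.45, "dz": 0, "rx": 0, "ry": 0, "rz": -4.5, "grip": 0}
    - {"dx": 0.65, "dy": 0.35, "dz": 0, "rx": 0, "ry": 0, "rz": -5, "grip": 0}
    - {"dx": 0.65, "dy": 0.3, "dz": 0, "rx": 0, "ry": 0, "rz": -5, "grip": 0}
    - {"dx": 0.7, "dy": 0.2, "dz": 0, "rx": 0, "ry": 0, "rz": -5, "grip": 0}
    - {"dx": 0.7, "dy": 0.2, "dz": 0, "rx": 0, "ry": 0, "rz": -4.5, "grip": 0}
    - {"dx": 0.75, "dy": 0.1, "dz": 0, "rx": 0, "ry": 0, "rz": -5, "grip": 0}

```text
t: 9.12
eef_pos: [0.5492, 0.105, 0.1582]
eef_rot: [-0.643, 0.766, 0.001, -0.0]
wrist_force: [-2.2, 0.5, 1.8]
opening: -0.0002
```

>>> drive_tool:
  deltas:
    - {"dx": 0.7, "dy": 0.05, "dz": 0, "rx": 0, "ry": 0, "rz": -5, "grip": 0}
    - {"dx": 0.75, "dy": 0, "dz": 0, "rx": 0, "ry": 0, "rz": -4.5, "grip": 0}
    - {"dx": 0.7, "dy": -0.1, "dz": 0, "rx": 0, "ry": 0, "rz": -5, "grip": 0}
    - {"dx": 0.75, "dy": -0.1, "dz": 0, "rx": 0, "ry": 0, "rz": -5, "grip": 0}
    - {"dx": 0.7, "dy": -0.2, "dz": 0, "rx": 0, "ry": 0, "rz": -5, "grip": 0}
    - {"dx": 0.65, "dy": -0.3, "dz": 0, "rx": 0, "ry": 0, "rz": -4.5, "grip": 0}
    - {"dx": 0.65, "dy": -0.3, "dz": 0, "rx": 0, "ry": 0, "rz": -5, "grip": 0}
    - {"dx": 0.65, "dy": -0.35, "dz": 0, "rx": 0, "ry": 0, "rz": -5, "grip": 0}

```text
t: 10.12
eef_pos: [0.6049, 0.0921, 0.1582]
eef_rot: [-0.351, 0.936, 0.001, -0.0]
wrist_force: [-2.2, 2.6, 2.0]
opening: -0.0002
```

```bash
python3 look.py c5
```

```text
t 10.12 pos [0.6049 0.0921 0.1582] psi -138.9 zdown [-0.001  0.001 -1.   ] q1,q6 deg [  1.8 -39.3] F [-2.2  2.6  2. ] op -0.0002
wrist 2614 [0.6108 0.0732 0.1854] ang 45.2
scene 140 [0.622  0.0827 0.1853] ang 44.4
```

View pics/c5.png

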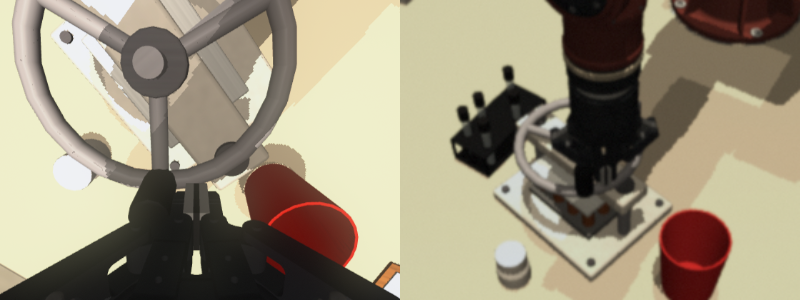

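>>> drive_tool:
  deltas:
    - {"dx": 0.6, "dy": -0.45, "dz": 0, "rx": 0, "ry": 0, "rz": -5, "grip": 0}
    - {"dx": 0.55, "dy": -0.5, "dz": 0, "rx": 0, "ry": 0, "rz": -4.5, "grip": 0}
    - {"dx": 0.5, "dy": -0.5, "dz": 0, "rx": 0, "ry": 0, "rz": -5, "grip": 0}
    - {"dx": 0.45, "dy": -0.55, "dz": 0, "rx": 0, "ry": 0, "rz": -5, "grip": 0}
    - {"dx": 0.4, "dy": -0.6, "dz": 0, "rx": 0, "ry": 0, "rz": -4.5, "grip": 0}
    - {"dx": 0.35, "dy": -0.65, "dz": 0, "rx": 0, "ry": 0, "rz": -5, "grip": 0}
    - {"dx": 0.3, "dy": -0.65, "dz": 0, "rx": 0, "ry": 0, "rz": -5, "grip": 0}
    - {"dx": 0.2, "dy": -0.7, "dz": 0, "rx": 0, "ry": 0, "rz": -5, "grip": 0}

```text
t: 11.22
eef_pos: [0.6387, 0.0463, 0.1582]
eef_rot: [-0.019, 1.0, 0.001, 0.0]
wrist_force: [1.0, 2.8, -0.8]
opening: -0.0006
```

```bash
python3 look.py c6; python3 -c "
from plan import *
plan(list(range(175,345,5)),(.639,.0462,-178))
"
```

```text
t 11.22 pos [0.6387 0.0463 0.1582] psi -177.9 zdown [ 0.     0.001 -1.   ] q1,q6 deg [-2.4 -4.6] F [ 1.   2.8 -0.8] op -0.0006
wrist 2281 [0.6326 0.027  0.1854] ang 4.0
scene 94 [0.6469 0.0309 0.1852] ang 5.8
175 dx 0.20 dy -0.70 rz -4.5
180 dx 0.10 dy -0.70 rz -5.0
185 dx 0.05 dy -0.70 rz -5.0
190 dx 0.00 dy -0.75 rz -4.5
195 dx -0.05 dy -0.70 rz -5.0
200 dx -0.15 dy -0.70 rz -5.0
205 dx -0.20 dy -0.70 rz -5.0
210 dx -0.25 dy -0.65 rz -4.5
215 dx -0.30 dy -0.65 rz -5.0
220 dx -0.40 dy -0.65 rz -5.0
225 dx -0.40 dy -0.55 rz -5.0
230 dx -0.45 dy -0.55 rz -4.5
235 dx -0.55 dy -0.50 rz -5.0
240 dx -0.55 dy -0.45 rz -5.0
245 dx -0.55 dy -0.40 rz -4.5
250 dx -0.65 dy -0.35 rz -5.0
255 dx -0.65 dy -0.30 rz -5.0
260 dx -0.65 dy -0.25 rz -5.0
265 dx -0.70 dy -0.15 rz -4.5
270 dx -0.70 dy -0.10 rz -5.0
275 dx -0.70 dy -0.05 rz -5.0
280 dx -0.75 dy -0.00 rz -4.5
285 dx -0.70 dy 0.05 rz -5.0
290 dx -0.70 dy 0.15 rz -5.0
295 dx -0.65 dy 0.20 rz -5.0
300 dx -0.70 dy 0.25 rz -4.5
305 dx -0.60 dy 0.30 rz -5.0
310 dx -0.60 dy 0.35 rz -5.0
315 dx -0.60 dy 0.40 rz -5.0
320 dx -0.55 dy 0.45 rz -4.5
325 dx -0.50 dy 0.50 rz -5.0
330 dx -0.45 dy 0.55 rz -5.0
335 dx -0.35 dy 0.60 rz -4.5
340 dx -0.35 dy 0.60 rz -5.0
cmd end [0.4885, -0.0153] -343.0
```

View pics/c6.png

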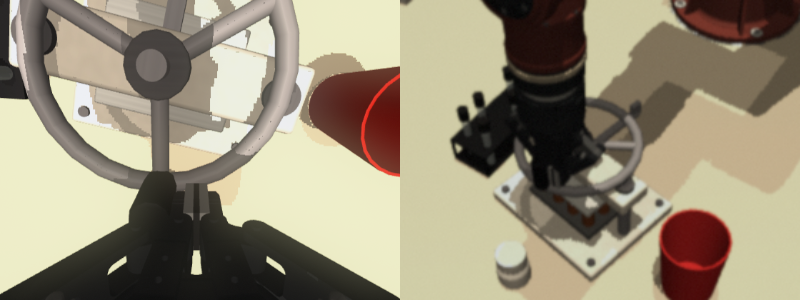

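>>> drive_tool:
  deltas:
    - {"dx": 0.2, "dy": -0.7, "dz": 0, "rx": 0, "ry": 0, "rz": -4.5, "grip": 0}
    - {"dx": 0.1, "dy": -0.7, "dz": 0, "rx": 0, "ry": 0, "rz": -5, "grip": 0}
    - {"dx": 0.05, "dy": -0.7, "dz": 0, "rx": 0, "ry": 0, "rz": -5, "grip": 0}
    - {"dx": 0, "dy": -0.75, "dz": 0, "rx": 0, "ry": 0, "rz": -4.5, "grip": 0}
    - {"dx": -0.05, "dy": -0.7, "dz": 0, "rx": 0, "ry": 0, "rz": -5, "grip": 0}
    - {"dx": -0.15, "dy": -0.7, "dz": 0, "rx": 0, "ry": 0, "rz": -5, "grip": 0}
    - {"dx": -0.2, "dy": -0.7, "dz": 0, "rx": 0, "ry": 0, "rz": -5, "grip": 0}
    - {"dx": -0.25, "dy": -0.65, "dz": 0, "rx": 0, "ry": 0, "rz": -4.5, "grip": 0}

```text
t: 12.32
eef_pos: [0.636, -0.0098, 0.1583]
eef_rot: [0.312, 0.95, 0.0, 0.0]
wrist_force: [2.3, 2.5, -3.1]
opening: 0.0002
```

>>> drive_tool:
  deltas:
    - {"dx": -0.3, "dy": -0.65, "dz": 0, "rx": 0, "ry": 0, "rz": -5, "grip": 0}
    - {"dx": -0.4, "dy": -0.65, "dz": 0, "rx": 0, "ry": 0, "rz": -5, "grip": 0}
    - {"dx": -0.4, "dy": -0.55, "dz": 0, "rx": 0, "ry": 0, "rz": -5, "grip": 0}
    - {"dx": -0.45, "dy": -0.55, "dz": 0, "rx": 0, "ry": 0, "rz": -4.5, "grip": 0}
    - {"dx": -0.55, "dy": -0.5, "dz": 0, "rx": 0, "ry": 0, "rz": -5, "grip": 0}
    - {"dx": -0.55, "dy": -0.45, "dz": 0, "rx": 0, "ry": 0, "rz": -5, "grip": 0}
    - {"dx": -0.55, "dy": -0.4, "dz": 0, "rx": 0, "ry": 0, "rz": -4.5, "grip": 0}
    - {"dx": -0.65, "dy": -0.35, "dz": 0, "rx": 0, "ry": 0, "rz": -5, "grip": 0}

```text
t: 13.32
eef_pos: [0.5976, -0.0511, 0.1583]
eef_rot: [0.611, 0.792, 0.0, 0.001]
wrist_force: [2.6, 1.2, -3.1]
opening: -0.0
```

```bash
python3 look.py c7
```

```text
t 13.32 pos [ 0.5976 -0.0511  0.1583] psi 104.7 zdown [ 0.001 -0.    -1.   ] q1,q6 deg [-11.9  63.5] F [ 2.6  1.2 -3.1] op -0.0
wrist 1888 [ 0.5762 -0.0516  0.1853] ang -77.6
scene 53 [ 0.5876 -0.045   0.1851] ang -67.6
```

View pics/c7.png

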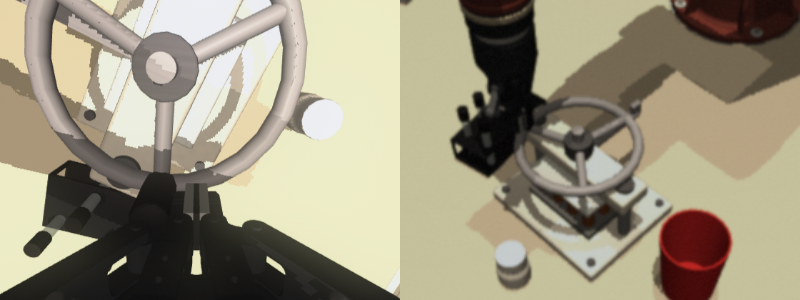

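>>> drive_tool:
  deltas:
    - {"dx": -0.65, "dy": -0.3, "dz": 0, "rx": 0, "ry": 0, "rz": -5, "grip": 0}
    - {"dx": -0.65, "dy": -0.25, "dz": 0, "rx": 0, "ry": 0, "rz": -5, "grip": 0}
    - {"dx": -0.7, "dy": -0.15, "dz": 0, "rx": 0, "ry": 0, "rz": -4.5, "grip": 0}
    - {"dx": -0.7, "dy": -0.1, "dz": 0, "rx": 0, "ry": 0, "rz": -5, "grip": 0}
    - {"dx": -0.7, "dy": -0.05, "dz": 0, "rx": 0, "ry": 0, "rz": -5, "grip": 0}
    - {"dx": -0.75, "dy": 0, "dz": 0, "rx": 0, "ry": 0, "rz": -4.5, "grip": 0}
    - {"dx": -0.7, "dy": 0.05, "dz": 0, "rx": 0, "ry": 0, "rz": -5, "grip": 0}
    - {"dx": -0.7, "dy": 0.15, "dz": 0, "rx": 0, "ry": 0, "rz": -5, "grip": 0}

```text
t: 14.42
eef_pos: [0.5423, -0.0579, 0.1585]
eef_rot: [0.84, 0.542, 0.0, 0.001]
wrist_force: [2.7, -1.6, -1.8]
opening: -0.0001
```

>>> drive_tool:
  deltas:
    - {"dx": -0.65, "dy": 0.2, "dz": 0, "rx": 0, "ry": 0, "rz": -5, "grip": 0}
    - {"dx": -0.7, "dy": 0.25, "dz": 0, "rx": 0, "ry": 0, "rz": -4.5, "grip": 0}
    - {"dx": -0.6, "dy": 0.3, "dz": 0, "rx": 0, "ry": 0, "rz": -5, "grip": 0}
    - {"dx": -0.6, "dy": 0.35, "dz": 0, "rx": 0, "ry": 0, "rz": -5, "grip": 0}
    - {"dx": -0.6, "dy": 0.4, "dz": 0, "rx": 0, "ry": 0, "rz": -5, "grip": 0}
    - {"dx": -0.55, "dy": 0.45, "dz": 0, "rx": 0, "ry": 0, "rz": -4.5, "grip": 0}
    - {"dx": -0.5, "dy": 0.5, "dz": 0, "rx": 0, "ry": 0, "rz": -5, "grip": 0}
    - {"dx": -0.45, "dy": 0.55, "dz": 0, "rx": 0, "ry": 0, "rz": -5, "grip": 0}

```text
t: 15.42
eef_pos: [0.4956, -0.028, 0.1585]
eef_rot: [0.973, 0.23, 0.0, 0.001]
wrist_force: [2.9, -1.5, -0.6]
opening: 0.0
```

```bash
python3 look.py c8; python3 -c "
from plan import *
plan([335,340,345,350,355,360],(.4955,-.0273,-333.5))"
```

```text
t 15.43 pos [ 0.4956 -0.028   0.1585] psi 26.6 zdown [ 0.001 -0.001 -1.   ] q1,q6 deg [-11.6 141.7] F [ 2.9 -1.5 -0.6] op 0.0
wrist 2073 [ 0.4918 -0.0082  0.1853] ang -156.1
scene 126 [ 0.4916 -0.0074  0.1851] ang -156.7
335 dx -0.35 dy 0.60 rz -4.5
340 dx -0.35 dy 0.60 rz -5.0
345 dx -0.30 dy 0.65 rz -5.0
350 dx -0.25 dy 0.65 rz -5.0
355 dx -0.15 dy 0.70 rz -4.5
360 dx -0.15 dy 0.70 rz -5.0
cmd end [0.48, 0.0117] -362.5
```

View pics/c8.png

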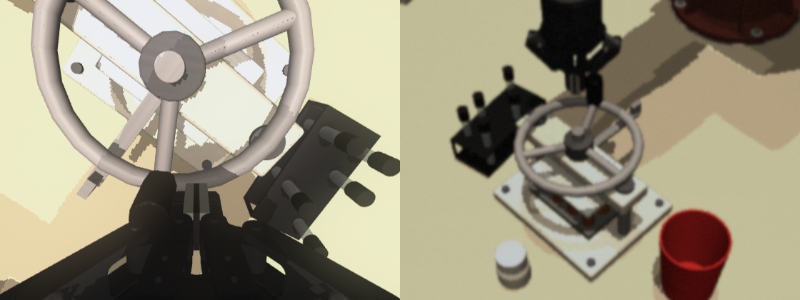

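>>> drive_tool:
  deltas:
    - {"dx": -0.35, "dy": 0.6, "dz": 0, "rx": 0, "ry": 0, "rz": -4.5, "grip": 0}
    - {"dx": -0.35, "dy": 0.6, "dz": 0, "rx": 0, "ry": 0, "rz": -5, "grip": 0}
    - {"dx": -0.3, "dy": 0.65, "dz": 0, "rx": 0, "ry": 0, "rz": -5, "grip": 0}
    - {"dx": -0.25, "dy": 0.65, "dz": 0, "rx": 0, "ry": 0, "rz": -5, "grip": 0}
    - {"dx": -0.15, "dy": 0.7, "dz": 0, "rx": 0, "ry": 0, "rz": -4.5, "grip": 0}
    - {"dx": 0, "dy": 0, "dz": 0, "rx": 0, "ry": 0, "rz": 0, "grip": 0}

```text
t: 16.27
eef_pos: [0.4814, 0.0046, 0.1584]
eef_rot: [1.0, 0.025, 0.0, -0.0]
wrist_force: [-0.6, -0.3, 0.8]
opening: -0.0004
```

```bash
python3 look.py c9
```

```text
t 16.27 pos [0.4814 0.0046 0.1584] psi 2.8 zdown [ 0.  0. -1.] q1,q6 deg [ -8.2 169. ] F [-0.6 -0.3  0.8] op -0.0004
wrist 2168 [0.4863 0.0249 0.1852] ang 177.7
scene 137 [0.4854 0.0257 0.1853] ang 177.1
```

View pics/c9.png

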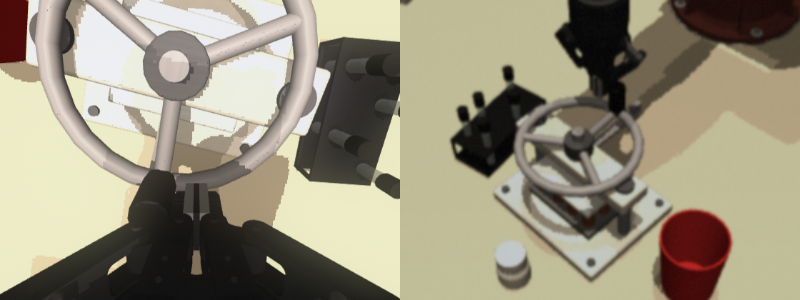

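The handle is at 177.4°, against 167° at the start by the same measure, so about 10° (14 mm) remain.

>>> drive_tool:
  deltas:
    - {"dx": -0.1, "dy": 0.5, "dz": 0, "rx": 0, "ry": 0, "rz": -2, "grip": 0}
    - {"dx": -0.05, "dy": 0.5, "dz": 0, "rx": 0, "ry": 0, "rz": 0, "grip": 0}
    - {"dx": 0, "dy": 0.35, "dz": 0, "rx": 0, "ry": 0, "rz": 0, "grip": 0}
    - {"dx": 0, "dy": 0, "dz": 0, "rx": 0, "ry": 0, "rz": 0, "grip": 0}

```text
t: 16.88
eef_pos: [0.4798, 0.0181, 0.1583]
eef_rot: [1.0, 0.005, -0.0, -0.0]
wrist_force: [0.5, -1.4, -0.1]
opening: 0.0001
```

```bash
python3 look.py c10
```

```text
t 16.88 pos [0.4798 0.0181 0.1583] psi 0.6 zdown [-0.  0. -1.] q1,q6 deg [ -6.6 172.8] F [ 0.5 -1.4 -0.1] op 0.0001
wrist 2628 [0.4871 0.0386 0.1853] ang 167.2
scene 134 [0.4867 0.0407 0.1851] ang 165.7
```

View pics/c10.png

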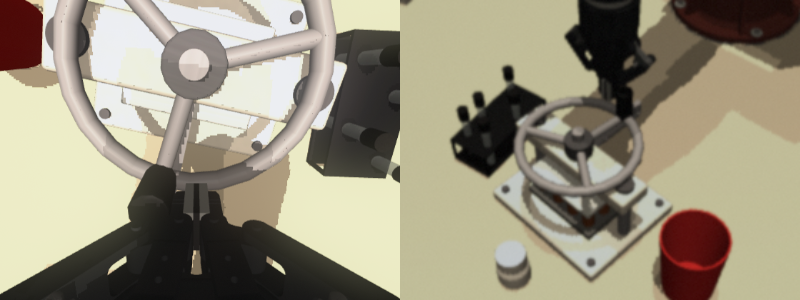

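The handle reads about 166° against 167° at the start. I'll back off along -y, lift, move away, and check with the unobstructed top camera.

>>> drive_tool:
  deltas:
    - {"dx": -0.2, "dy": -1, "dz": 0, "rx": 0, "ry": 0, "rz": 0, "grip": 0}
    - {"dx": -0.5, "dy": -1.5, "dz": 0, "rx": 0, "ry": 0, "rz": 0, "grip": 0}
    - {"dx": 0, "dy": 0, "dz": 3, "rx": 0, "ry": 0, "rz": 0, "grip": 0}
    - {"dx": 0, "dy": 0, "dz": 4, "rx": 0, "ry": 0, "rz": 0, "grip": 0}
    - {"dx": -0.5, "dy": 0, "dz": 4, "rx": 0, "ry": 0, "rz": 0, "grip": 0}
    - {"dx": -2, "dy": -3, "dz": 0, "rx": 0, "ry": 0, "rz": 0, "grip": 0}
    - {"dx": -2, "dy": -4, "dz": 0, "rx": 0, "ry": 0, "rz": 0, "grip": 0}
    - {"dx": -2, "dy": -4, "dz": 0, "rx": 0, "ry": 0, "rz": 0, "grip": 0}

```text
t: 17.98
eef_pos: [0.4066, -0.1188, 0.2684]
eef_rot: [1.0, 0.005, 0.0, 0.0]
wrist_force: [0.0, -0.1, -1.0]
opening: 0.0
```

>>> drive_tool:
  deltas:
    - {"dx": -2, "dy": -4, "dz": 0, "rx": 0, "ry": 0, "rz": 2, "grip": 0}
    - {"dx": -2, "dy": -4, "dz": 0, "rx": 0, "ry": 0, "rz": 4, "grip": 0}
    - {"dx": -2, "dy": -4, "dz": 0, "rx": 0, "ry": 0, "rz": 4, "grip": 0}
    - {"dx": -2, "dy": -4, "dz": 0, "rx": 0, "ry": 0, "rz": 4, "grip": 0}
    - {"dx": -2, "dy": -4, "dz": 0, "rx": 0, "ry": 0, "rz": 4, "grip": 0}
    - {"dx": -1, "dy": -4, "dz": 0, "rx": 0, "ry": 0, "rz": 4, "grip": 0}
    - {"dx": -1, "dy": -4, "dz": 0, "rx": 0, "ry": 0, "rz": 4, "grip": 0}
    - {"dx": 0, "dy": 0, "dz": 0, "rx": 0, "ry": 0, "rz": 0, "grip": 0}

```text
t: 18.98
eef_pos: [0.2861, -0.3996, 0.2678]
eef_rot: [0.974, 0.228, -0.0, -0.0]
wrist_force: [-0.5, -0.2, -0.3]
opening: 0.0001
```

```bash
python3 - <<'E'
from st import *
st()
A=np.array([.560,.022])
ims=[]
for n in ["top","scene"]:
    o=np.load(f"{n}.npz"); p=ctrl.read_camera(n); X,ok=cloud(p)
    cv2.imwrite(f"pics/{n}_end.png",p["pixels"])
    for tag,Y,k in (("before",o["X"],o["ok"]),("after",X,ok)):
        g=k&(Y[...,2]>.178)&(Y[...,2]<.2)&(np.hypot(Y[...,0]-A[0],Y[...,1]-A[1])<.13)
        m=Y[g].mean(0); print(n,tag,g.sum(),np.round(m,4),round(np.degrees(np.arctan2(m[1]-A[1],m[0]-A[0])),1))
    for t in ["cup","pot","rack"]:
        print(t,[(np.round(r["at"],4),round(r["p"],2)) for r in ctrl.recognise(t,p)][:1])
    ims+= [o["px"],p["pixels"]]
cv2.imwrite("pics/end.png",cv2.resize(cv2.hconcat(ims[:2]),(800,300)))
d=cv2.absdiff(ims[2],ims[3]); cv2.imwrite("pics/end2.png",cv2.resize(cv2.hconcat([ims[3],d]),(800,300)))
E
```

```text
t 18.98 pos [ 0.2861 -0.3996  0.2678] psi 26.3 zdown [-0.  0. -1.] q1,q6 deg [-62.9  90.7] F [-0.5 -0.2 -0.3] op 0.0001
top before 163 [0.4803 0.0374 0.1866] 169.0
top after 158 [0.4822 0.0445 0.1865] 163.9
cup [(array([0.5992, 0.2262, 0.0547]), 0.6)]
pot [(array([0.7028, 0.013 , 0.0605]), 0.89)]
rack [(array([ 0.516 , -0.1549,  0.0491]), 0.71)]
scene before 111 [0.4853 0.0392 0.1843] 167.1
scene after 112 [0.4872 0.0467 0.1841] 161.3
cup [(array([0.5766, 0.2162, 0.0673]), 0.57)]
pot [(array([0.718 , 0.0173, 0.0551]), 0.82)]
rack [(array([ 0.5454, -0.1572,  0.044 ]), 0.75)]
```

View pics/end.png

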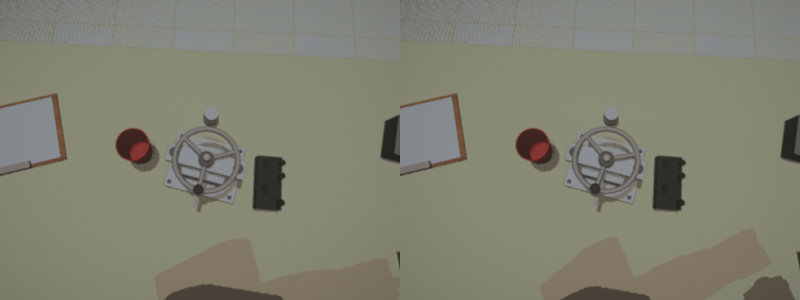

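View pics/end2.png

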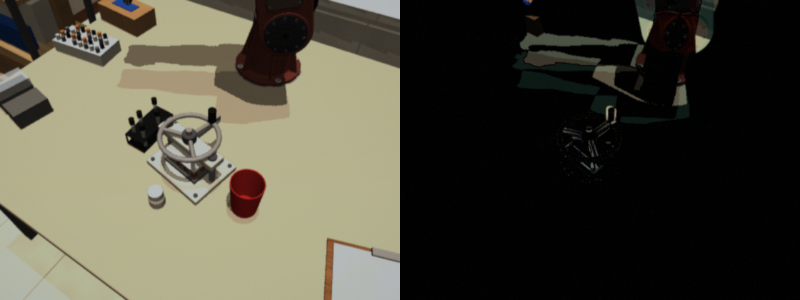

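Both unobstructed views put the handle 5–6° (about 0.09–0.10 rad) past its starting direction. That is well inside the 0.2 rad tolerance, and pushing it back would add more risk than it removes. The cup, pot and rack are within measuring noise of where they were, and the robot is clear. Handing in.

```bash
python3 -c "
from station import ctrl
print(ctrl.close_job())"
```

```text
the job is handed in; nothing more can be done
None
```

I pushed the wheel clockwise through one full turn with the shut fingers, in a single sweep. I then backed off, lifted clear and handed the job in at about 19 s.

- **Force:** the wrist reading was about 2–5 N wherever I read it during the push, well below the 25 N limit. The handle was never gripped.
- **Wheel position:** it went slightly past the index. The last check, comparing the handle's direction before and after, gave 5.1° past the start from the top camera and 5.8° from the scene camera. That is about 0.09–0.10 rad, inside the 0.2 rad tolerance, so I did not push it back.
- **A check that disagreed:** while the fingers were still near the handle, the pictures suggested only 1–2° past. I went with the later, unobstructed views.
- **Bystanders:** the cup, pot and rack read within about 4 mm of where they started, which is no more than the measuring error.
- **Robot:** it ended well clear of everything, with wrist force near zero.

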